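# Balance a test pot on the studio scale

## Robot

A 6-joint arm with a two-finger parallel gripper is mounted at the origin on a cart in front of the work surface, level with it; the furniture and walls round the work are solid. World frame = base frame: x ahead of the robot, y to its left, z up, the work surface at z = 0. Lengths are in m, angles in rad, forces in N, time in s.
With the tool pointing down it reaches from about 0.325 to 0.775 m from the base axis. Payload 5.5 kg.
Tool frame: the origin (TCP) lies midway between the tips of the shut fingers; the grasp point (between the pads) lies arm.grip_depth behind it (arm.grip_depth is the distance from the TCP to the grasp point, in m); z points along the fingers, y is the line along which they close (so a half turn about z gives the same grasp; the last joint's range is limited). The gripper opens to 88 mm and grips with 3 to 60 N. Pads are 20 mm wide; open, the fingers measure 115 mm over their backs; the gripper's body (75 mm by 178 mm) begins 61 mm behind the grasp point.
Start: joints at [1.137, 0.091, 1.231, -0, 1.82, -0.057], TCP at [0.221, 0.558, 0.223] pointing down, gripper open.
Joint ranges: [-2.87, 2.87], [-0.86, 2.18], [0.17, 2.46], [-1.51, 4.65], [0.06, 2.69], [-2.65, 2.65]. Speed limits (rad/s): [2.57, 2.57, 3.01, 3.14, 3.14, 3.14].

## Interface

Orientations are given as [roll, pitch, yaw] about the fixed x, y, z axes, in that order (R = Rz(yaw) Ry(pitch) Rx(roll)).
In Python, from station import arm gives the robot as it stands. The module is installed in compiled form; this text tells all that it offers.
- The arm moves only by the tool carry_out, never from a script. Its argument "targets" is a list that holds one entry, the list of rows, each a list of 5 numbers: the shift along the tool's x, y, z in cm, then the turn about the tool's z in rad, then the closure in counts, from 0 (fully open) to 255 (shut). In form: [[[x, y, z, turn, grip], ...]]. A call has 1 to 20 rows; each row is the pose to reach, as a shift and turn from the pose commanded when the call began, along the tool's axes at that moment; what a row does not reach only later rows make up. A row lasts 1/10 s, in which the tool goes at most 50 mm and 8.59 degrees, less where a joint would pass 70% of its speed; a pose out of reach is approached as far as the arm can. A call with a gripper value outside its range is refused whole. The fingers move at their own pace and stop on an object; the grip force is fixed at half the most. Time passes only in rows, so rows that repeat a pose let the fingers close. It gives the time, the measured TCP pose, the force, the opening and the grip force at its end, in the units of the state.
- arm.observe(): the state, without advancing time (a new reading comes with each control period).
- arm.read_camera(name): name is "side" or "top"; returns a dict with "img" (480x640x3 uint8, red, green, blue), "vfov" (degrees; the focal length in pixels is half the picture's height over the tangent of half this angle, whatever the lens; pixels are square), "cx", "cy" (the principal point, pixels), "origin" and "rotation" of the camera in the world. Camera axes: x right, y up, looking along -z (the intrinsics and any distortion apply to the point x, -y, -z); pixel columns grow to the right and rows downward; lengths in m; the calibration is good to about 2 mm. A picture is of the moment at which its call begins. There is no depth.
- arm.job_done(): hands the job in; it is judged then, once.
Trained networks look in the newest picture that a camera, given by its name, has taken for a name from the list of things; names that differ only in an ending like _2 or _b are one class to them, and where a whole thing is asked for, a point or a joint stands for the part that bears it (a point fixed in the world has none). Each returns a list of dicts, best first, with "score" (0 to 1); they miss things now and then, are a little off and sometimes report something else, mostly with a low value. They report only what shows in the picture. A call takes as long as a camera call. They do not tell look-alikes from the thing itself.
- arm.outline_of(camera, thing): "mask" (480x640 bool, what is visible of it) and "rect" ([left, top, right, bottom] in pixels, round what is visible of it).
- arm.pinpoint(camera, thing): "centre" ([column, row] in pixels: a listed point, or the origin of a listed thing).
The state is a dict: "clock": time; "q": joint angles; "qd": joint speeds; "joint_torque": joint torques, N m; "tool_pos": TCP position; "orientation": TCP orientation; "force": force on the tool from outside, world axes, zero at the start; "wrist_torque": the same for the moment, N m; "finger_gap": finger opening in m; "grip_force": force on a finger pad.
Only numpy, scipy, OpenCV 4.12 (cv2) and the standard library are available. Lean on these libraries where they do the work, as an engineer would, in place of code of your own. Each camera call takes 0.05 s, during which the arm holds its last target. There are 200 camera calls.

## Task

Weigh the small clay pot on the studio scale: gently stack both bored steel weights over the pin of the scale's empty plate, then nudge the poise along the front bar, without clamping it, until the beam, left to itself, floats level with its pointer inside the short marks either side of the zero line. Treat the scale as the delicate thing it is, leave the pot standing on its plate and do not disturb the other things on the table.

Things in the scene. Friction and masses are not known exactly. Their poses are not given: they have to be found in the camera images.
- balance: two-plate scale fixed on the table, grey foot 96 x 270 x 44 mm. Origin: centre of its underside; x away from the operator, y to the pot plate, z up. Pivot axis along x, 85 mm up; plates 100 mm to either side. Poise bar along y at x = -80 mm, 97 mm up when level, y = -125 to +125 mm. All contact forces on it together must stay under 15 N (pot and weights make 4 N; a pinch counts on both sides)
- beam (a joint): tilt of the beam in rad: 0 level, positive when the pot plate is low, stops at -0.12 and +0.12. It swings freely, damped, and rests after about 1.5 s. With pot and weights on, its resting tilt falls by about 0.008 rad for each mm of poise travel, until it lies on a stop
- poise (a joint): travel of the poise along the bar in m: 0 at the pot-plate end (y = +65 mm in the balance frame), 0.13 at the other end (y = -65 mm); more travel makes the weight side heavier. It stays where it is left; about 0.5 N moves it. Pushing it tips the beam, so the beam shows the balance only while nothing touches the scale
- poise_knob (a point): centre of the round knob on top of the poise: knob 15 mm in diameter, 20 mm high, standing on a block 20 mm wide across the bar, 18 mm along it; the knob's top is 10 mm above this point, the top of the block 21 mm below it
- weight_plate_top (a point): centre of the upper face of the round flat plate (104 mm in diameter) on the weight side, where the pin stands: pin 10 mm in diameter, 41 mm high, its last 7 mm tapering to 4 mm. The plate stays level and goes down by up to 24 mm as the beam tips
- pot_plate_top (a point): centre of the upper face of the same plate, without a pin, on the pot's side
- test_pot: small round fired clay pot, 72 mm in diameter, 47 mm high, standing on the pot plate; its mass, between 170 and 230 g, is not known. Origin: centre of its underside
- weight_a: dark steel disc weight of 100 g, 38 mm in diameter, 14 mm thick, with a 13 mm bore right through; lies flat. Origin: centre of its underside
- weight_b: a second disc weight just like weight_a
- clay_cutter: bystander: round metal cutter ring 62 mm in diameter, 30 mm high. Origin: centre of its underside
- tape_roll: bystander: roll of tape 104 mm in diameter, 25 mm high. Origin: centre of its underside
- stamp_tin: bystander: flat red tin 99 x 134 x 36 mm. Origin: centre of its underside
- scraper: bystander: scraper 178 mm long lying in front of the scale. Origin: its middle
- pointer_tip (a point): tip of the black pointer at the weight-plate end of the poise bar (balance frame x = -80, y = -151, z = 97 mm when level). Beside it the upright index plate, 20 mm wide, centre y = -163 mm, z = 64 to 130 mm: long zero line at z = 97 mm, short marks 4.6 mm above and below it (0.03 rad of tilt), others at the stops
- mallet: bystander: wooden mallet 261 mm long at the right. Origin: its middle, on the table
Mind the look-alikes: they are no part of the job. What is shaped like the weight_a but brown, green or pink is not meant.

How it is judged:
On the way:
1. both weights lie seated over the pin of the empty plate (horizontal distance between each of weight_a, weight_b and weight_plate_top below 0.004 m and z of each of weight_a, weight_b in the frame of weight_plate_top below 0.018 m), for 0.3 s.
At the end, for the whole second after the job is handed in: Both weights lie over the pin on the weight plate (within 4 mm of its axis, undersides at most 18 mm above the plate), the pot still stands within 25 mm of the centre of its plate, and the beam floats at rest within 0.03 rad of level (all of step 1 and value of joint beam between -0.03 and 0.03 rad and velocity of joint beam between -0.03 and 0.03 rad/s and horizontal distance between test_pot and pot_plate_top below 0.025 m and z of test_pot in the frame of pot_plate_top below 0.005 m); the robot touches nothing.
It fails at once if more than 15 N of contact force on the scale (contact force between anything else and balance above 15 N).
It fails at once if the pot stands more than 25 mm off the centre of its plate, or is tipped (horizontal distance between test_pot and pot_plate_top above 0.025 m or angle between test_pot's own z axis and vertical above 0.3 rad).
It fails at once if a bystander is moved by more than 30 mm (distance of any of clay_cutter, tape_roll, stamp_tin, mallet, scraper from where it was at the start of the episode above 0.03 m).
It also fails if it takes over 72 s, if anything falls off the work surface, if the arm or the gripper's body presses on something with over 40 N, if the wrist force passes 120 N, or if a joint passes its speed limit or range.

## Working session

There is one attempt and no reset: what is moved stays moved. The work goes in short steps, Python scripts to look and compute and a tool call to move; the robot and the scene stay as the last step left them, time stands still between calls to the robot, and variables do not carry over. Pictures are saved under pics/ and viewed, at most 10 in all, crops included, and the job is handed in when it is done.

Besides the shell and the picture viewer there is one more tool, called after ">>>" by a JSON object that holds its "api" and its "payload", one argument or row to a line. carry_out: Moves the arm, as the interface text tells. Its arguments: {"type":"object","properties":{"targets":{"type":"array"}},"required":["targets"]}

```bash
mkdir -p pics; cat > h.py <<'E'
from station import arm
import numpy as np, cv2
def cam(n):
    return arm.read_camera(n)
def ray(c,px):
    f=240/np.tan(np.radians(c['vfov'])/2)
    d=np.array([(px[0]-c['cx'])/f,-(px[1]-c['cy'])/f,-1.])
    return np.array(c['origin']),np.array(c['rotation'])@d
def onz(c,px,z):
    o,d=ray(c,px); return o+d*(z-o[2])/d[2]
def tri(c1,p1,c2,p2):
    o1,d1=ray(c1,p1);o2,d2=ray(c2,p2)
    A=np.stack([d1,-d2],1);s=np.linalg.lstsq(A,o2-o1,rcond=None)[0]
    a=o1+d1*s[0];b=o2+d2*s[1];return (a+b)/2,np.linalg.norm(a-b)
def proj(c,P):
    f=240/np.tan(np.radians(c['vfov'])/2)
    v=np.array(c['rotation']).T@(np.array(P)-np.array(c['origin']))
    return np.array([c['cx']+f*v[0]/-v[2],c['cy']-f*v[1]/-v[2]])
E
python3 - <<'E'
from h import *
np.set_printoptions(precision=4,suppress=True)
for n in('top','side'):
    c=cam(n);cv2.imwrite(f'pics/{n}0.png',c['img'][:,:,::-1])
    print(n,{k:c[k] for k in c if k!='img'})
    for t in['balance','poise_knob','weight_plate_top','pot_plate_top','test_pot','weight_a','pointer_tip','clay_cutter','tape_roll','stamp_tin','scraper','mallet']:
        print(t,[(round(r['score'],2),np.round(r['centre'],1).tolist()) for r in arm.pinpoint(n,t)][:6])
print(arm.observe(),arm.grip_depth)
E
```

```text
top {'vfov': 51.54256511080948, 'cx': 310.5542596015874, 'cy': 238.08061793022662, 'origin': array([ 0.261 , -0.0046,  1.5332]), 'rotation': array([ 0.1825, -0.014 , -1.5581])}
balance [(0.86, [317.4, 236.5])]
poise_knob [(0.49, [292.1, 256.8])]
weight_plate_top [(0.27, [188.6, 272.6])]
pot_plate_top [(0.85, [280.9, 228.9])]
test_pot [(0.79, [282.7, 230.2])]
weight_a [(0.65, [406.9, 270.1]), (0.62, [433.5, 248.6]), (0.54, [390.2, 237.0]), (0.49, [412.7, 197.2]), (0.42, [418.6, 221.0])]
pointer_tip [(0.71, [365.2, 258.7])]
clay_cutter [(0.44, [194.1, 227.7])]
tape_roll [(0.84, [191.0, 273.5])]
stamp_tin [(0.73, [142.7, 247.2])]
scraper [(0.55, [292.6, 255.7])]
mallet [(0.69, [418.4, 223.4]), (0.66, [474.5, 267.5]), (0.66, [189.8, 227.9])]
side {'vfov': 53.4198384310489, 'cx': 326.4258385707885, 'cy': 242.3859950587073, 'origin': array([ 0.5586, -1.1969,  0.6527]), 'rotation': array([ 1.1345, -0.0231,  0.0368])}
balance [(0.75, [335.0, 281.5])]
poise_knob [(0.54, [306.7, 228.1])]
weight_plate_top [(0.7, [337.2, 252.7]), (0.31, [279.0, 407.5])]
pot_plate_top [(0.76, [331.8, 232.3])]
tes
[... 300 characters left out ...]
 [300.7, 225.5]), (0.23, [300.5, 265.0])]
stamp_tin [(0.87, [326.9, 207.7]), (0.27, [333.1, 278.1]), (0.27, [334.3, 231.7])]
scraper [(0.65, [280.1, 246.8])]
mallet [(0.63, [277.5, 406.5]), (0.41, [299.7, 224.1])]
{'clock': 1.3, 'q': array([ 1.1373,  0.0911,  1.2307, -0.    ,  1.8198, -0.0567]), 'qd': array([ 0.001 , -0.0016, -0.0009, -0.0016,  0.0006, -0.0005]), 'joint_torque': array([  0.0011, -44.62  , -40.6502,   0.0697,   0.0194,  -0.    ]), 'tool_pos': array([0.2208, 0.5579, 0.2226]), 'orientation': array([3.1416, 0.    , 2.7648]), 'force': array([-0.9433, -0.546 , -0.6782]), 'wrist_torque': array([-0.029 ,  0.0135,  0.0169]), 'grip_force': 0.0, 'finger_gap': 0.0877588957289009} 0.0187
```

```bash
sed -i "s/^def cam(n):/def cam(n):\n    c=arm.read_camera(n);from scipy.spatial.transform import Rotation as R\n    c['rotation']=R.from_euler('xyz',c['rotation']).as_matrix();return c\ndef _o(n):/" h.py
python3 - <<'E'
import cv2
t=cv2.imread('pics/top0.png');s=cv2.imread('pics/side0.png')
cv2.imwrite('pics/t1.png',cv2.resize(t[140:340,240:500],(780,600),interpolation=cv2.INTER_CUBIC))
cv2.imwrite('pics/s1.png',cv2.resize(s[190:390,210:470],(780,600),interpolation=cv2.INTER_CUBIC))
E
```

```text
(no output)
```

View pics/t1.png

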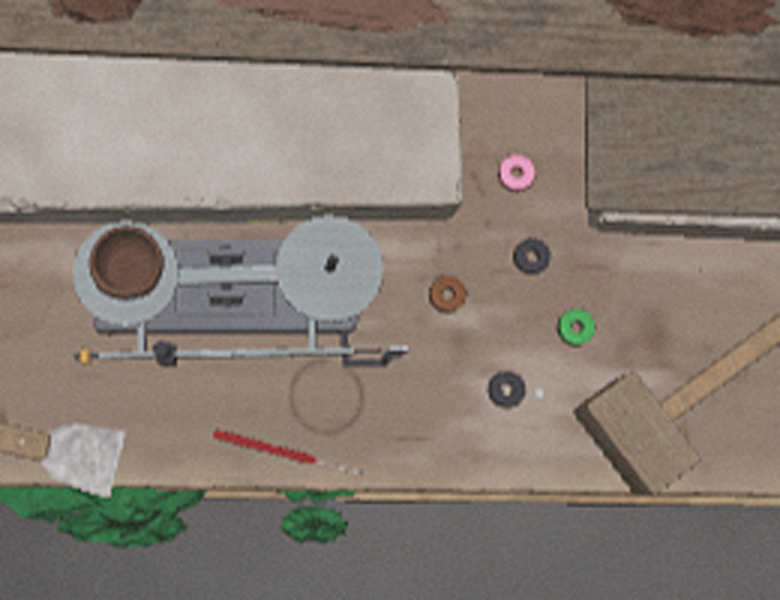

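View pics/s1.png

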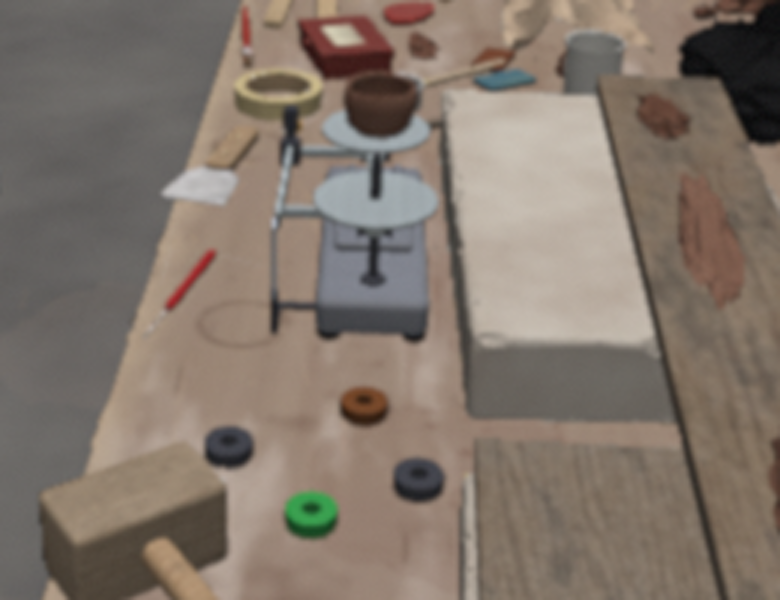

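Top picture: candidates for the weights are dark (417,225), dark (409,270), brown (389,238), green (432,249) and pink (412,197). The two dark steel ones fit, and the enlarged crop confirms it. The pin is at (350,228), the poise knob at about (295,257) and the pot at (282,229). The beam is tipped pot-down.

```bash
cat >> h.py <<'E'
from scipy.optimize import least_squares
def seg(img,box,fn,k=8):
    x0,y0,x1,y1=box
    r=cv2.resize(img[y0:y1,x0:x1],None,fx=k,fy=k,interpolation=cv2.INTER_CUBIC)
    m=fn(cv2.GaussianBlur(r,(0,0),3).astype(int)).astype(np.uint8)
    cs,_=cv2.findContours(m,cv2.RETR_EXTERNAL,cv2.CHAIN_APPROX_NONE)
    c=max(cs,key=cv2.contourArea); h=cv2.convexHull(c)
    M=cv2.moments(h); cen=np.array([M['m10'],M['m01']])/M['m00']
    A=cv2.contourArea(h)
    to=lambda p:(np.asarray(p)+.5)/k-.5+[x0,y0]
    return to(cen),A/k/k,cv2.boundingRect(c),to(c[:,0])
def cylcen(c,P,r,h):
    a=np.linspace(0,2*np.pi,60)
    pts=[proj(c,np.array(P)+[r*np.cos(t),r*np.sin(t),z]) for t in a for z in(0,h)]
    H=cv2.convexHull(np.array(pts,np.float32)*16);M=cv2.moments(H)
    return np.array([M['m10'],M['m01']])/M['m00']/16,cv2.contourArea(H)/256
def fit2(obs,r,h,x0,z=None):
    # obs: list of (cam,centroid)
    f=lambda p:np.concatenate([cylcen(c,[p[0],p[1],p[2] if z is None else z],r,h)[0]-o for c,o in obs])
    s=least_squares(f,x0 if z is None else x0[:2],diff_step=1e-3);return s.x,s.fun
E
python3 - <<'E'
from h import *
np.set_printoptions(precision=4,suppress=True)
t=cam('top');s=cam('side')
dark=lambda r:(r.sum(2)<285)
B=lambda p,w:(int(p[0]-w),int(p[1]-w),int(p[0]+w),int(p[1]+w))
for pt,ps in(((417,225),(349,349)),((409,269.7),(286,338))):
    a=seg(t['img'],B(pt,9),dark);b=seg(s['img'],B(ps,13),dark)
    g=onz(t,a[0],.01)
    print('w',a[:3],b[:3])
    for o in([(t,a[0])],[(s,b[0])],[(t,a[0]),(s,b[0])]):
        x,f=fit2(o,.019,.014,g,0.);print(x,f,cylcen(o[0][0],[*x,0],.019,.014)[1])
# plates
for p,w in(((350,229.7),21),((282,230),21)):
    roi=t['img'][int(p[1])-0,int(p[0])-24:int(p[0])+25];print(roi.tolist()[::3])
print(s['img'][256,305:365:3].tolist()); print('below/above',s['img'][240:275:2,325].tolist())
for n,c in(('top',t),('side',s)):
  for th in('weight_plate_top','pot_plate_top','poise_knob','poise','beam','balance'):
    try: print(n,th,[(round(r['score'],2),r['rect'],int(r['mask'].sum())) for r in arm.outline_of(n,th)][:3])
    except Exception as e: print(th,e)
E
```

```text
w (array([416.7122, 225.1429]), 116.8671875, (23, 27, 100, 99)) (array([348.9423, 349.8936]), 207.8828125, (39, 56, 138, 118))
[ 0.5895 -0.3559] [-0. -0.] 128.02205339935608
[ 0.5914 -0.3576] [ 0. -0.] 243.4439758635126
[ 0.5908 -0.3567] [ 0.2501 -0.4167 -0.2643 -0.2662] 128.01117597497068
w (array([408.36  , 269.4206]), 114.609375, (22, 32, 98, 96)) (array([285.8166, 338.8814]), 181.140625, (42, 60, 131, 109))
[ 0.449  -0.3263] [-0.  0.] 130.68529376666993
[ 0.451  -0.3278] [-0. -0.] 226.86536496458575
[ 0.4503 -0.3269] [ 0.1796 -0.4053 -0.2772 -0.26  ] 130.6655320278369
[[178, 182, 184], [180, 185, 185], [155, 160, 162], [154, 161, 162], [152, 157, 161], [153, 157, 162], [153, 159, 162], [162, 167, 170], [37, 30, 29], [157, 163, 165], [154, 160, 160], [150, 158, 161], [155, 159, 162], [150, 155, 159], [155, 134, 123], [155, 140, 130], [158, 142, 129]]
[[154, 136, 123], [156, 140, 130], [157, 157, 159], [154, 161, 164], [95, 74, 67], [77, 61, 54], [111, 88, 78], [102, 74, 66], [101, 77, 66], [107, 82, 72], [107, 82, 71], [99, 74, 67], [138, 146, 148], [156, 161, 164], [159, 165, 167
[... 912 characters left out ...]
 59), (0.27, [267.6, 211.5, 376.1, 264.5], 3233)]
top poise [(0.57, [290.3, 251.1, 299.9, 262.5], 35)]
top beam [(0.88, [262.7, 210.4, 370.6, 263.6], 2123), (0.3, [267.9, 215.6, 293.0, 241.5], 471)]
top balance [(0.84, [266.7, 213.0, 375.8, 262.7], 3091)]
side weight_plate_top [(0.62, [315.8, 241.6, 356.2, 282.0], 742)]
side pot_plate_top [(0.55, [316.7, 229.0, 355.3, 241.1], 242)]
side poise_knob [(0.64, [306.2, 223.5, 308.8, 243.5], 122)]
side poise [(0.56, [306.3, 223.3, 308.4, 247.9], 121), (0.46, [223.2, 337.2, 320.8, 443.7], 3629), (0.38, [302.9, 225.4, 356.6, 281.7], 1405)]
side beam [(0.83, [303.7, 225.6, 355.6, 280.0], 1367)]
side balance [(0.66, [301.0, 225.5, 357.9, 303.4], 2701)]
```

```bash
cat >> h.py <<'E'
def discfit(obs,r,x0,z=None):
    a=np.linspace(0,2*np.pi,240,endpoint=False);C=np.stack([np.cos(a),np.sin(a),0*a],1)*r
    from scipy.spatial import cKDTree
    def f(p):
        P=[p[0],p[1],p[2] if z is None else z];o=[]
        for c,pts in obs:
            e=np.array([proj(c,P+q) for q in C]);o.append(cKDTree(pts).query(e)[0])
        return np.concatenate(o)*3
    s=least_squares(f,x0 if z is None else x0[:2],loss='cauchy',diff_step=1e-4,f_scale=1)
    return s.x,np.median(s.fun)/3
blue=lambda r:(r[:,:,2]>=r[:,:,0]+1)&(r.sum(2)>400)
E
python3 - <<'E'
from h import *
np.set_printoptions(precision=4,suppress=True)
t=cam('top');s=cam('side')
T=seg(t['img'],(326,208,374,252),blue);S=seg(s['img'],(310,240,362,272),blue)
print(T[:3],S[:3])
x0=tri(t,T[0],s,S[0]);print(x0)
for o in([(t,T[3]),(s,S[3])],):print(discfit(o,.052,x0[0]))
for z in(.1,.12,.13):
    print(z,discfit([(t,T[3])],.052,onz(t,T[0],z),z),discfit([(s,S[3])],.052,onz(s,S[0],z),z))
T2=seg(t['img'],(258,208,306,252),blue);S2=seg(s['img'],(312,220,360,245),blue)
print(T2[:3],S2[:3])
for z in(.08,.1,.12):
    print(z,discfit([(t,T2[3])],.052,onz(t,T2[0],z),z),discfit([(s,S2[3])],.052,onz(s,S2[0],z),z))
# pin tip, pointer, knob
im=t['img'];big=cv2.resize(np.vstack([im[210:250,325:375],im[244:269,325:375]]),None,fx=9,fy=9,interpolation=cv2.INTER_CUBIC)
im=s['img'];b2=cv2.resize(im[220:285,298:338],None,fx=9,fy=9,interpolation=cv2.INTER_CUBIC)
cv2.imwrite('pics/c2.png',np.hstack([big[:,:430],b2[:,:360]])[:,:,::-1])
E
```

```text
(array([347.293 , 230.4867]), 1125.0390625, (0, 36, 332, 316)) (array([333.9284, 255.517 ]), 668.0390625, (0, 48, 365, 158))
(array([ 0.5485, -0.1275,  0.1181]), np.float64(0.0038583456000266885))
(array([ 0.5511, -0.1323,  0.1214]), np.float64(0.3287882845891297))
0.1 (array([ 0.5546, -0.1348]), np.float64(0.16617288350533477)) (array([ 0.5524, -0.0915]), np.float64(0.164134322323884))
0.12 (array([ 0.5506, -0.1325]), np.float64(0.2622036316627914)) (array([ 0.5524, -0.1294]), np.float64(0.36767889795541664))
0.13 (array([ 0.5487, -0.1312]), np.float64(0.3366260985993936)) (array([ 0.5524, -0.1482]), np.float64(0.27577730179360344))
(array([283.4303, 231.8047]), 1072.203125, (53, 52, 331, 300)) (array([332.6076, 233.8992]), 405.625, (0, 60, 328, 103))
0.08 (array([0.5504, 0.0651]), np.float64(0.22227553924630142)) (array([0.5493, 0.1032]), np.float64(0.13081673108906158))
0.1 (array([0.5465, 0.0634]), np.float64(0.3328370926039825)) (array([0.5489, 0.0594]), np.float64(0.5153387134892582))
0.12 (array([0.5426, 0.0613]), np.float64(0.4630532997074724)) (array([0.5471, 0.0153]), np.float64(0.9795730588898759))
```

View pics/c2.png

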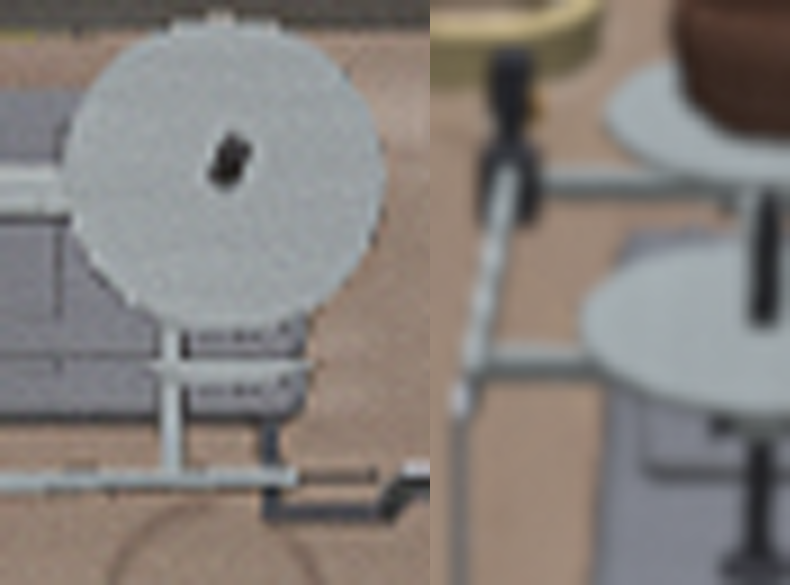

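```bash
cat > fit.py <<'E'
from h import *
np.set_printoptions(precision=4,suppress=True)
t=cam('top');s=cam('side')
# dark pin hull centroid, pin as thin cylinder
P=seg(t['img'],(344,220,358,236),lambda r:r.sum(2)<330);Q=seg(s['img'],(329,243,342,259),lambda r:r.sum(2)<330)
print(P[:3],Q[:3])
T=seg(t['img'],(326,208,374,252),blue);S=seg(s['img'],(310,240,362,272),blue)
for z in (.115,.118,.121,.124):
    x,_=fit2([(t,P[0])],.0045,.041,[.551,-.132],z);y,_=fit2([(s,Q[0])],.0045,.041,[.551,-.132],z)
    print(z,x,y,proj(s,[*x,z]),proj(s,[*x,z+.041]),discfit([(t,T[3])],.052,x,z))
# knob
K=seg(t['img'],(288,248,304,263),lambda r:r.sum(2)<230);L=seg(s['img'],(303,224,311,245),lambda r:r.sum(2)<230)
print('knob',K[:3],L[:3]); print(tri(t,K[0],s,L[0]))
b=arm.pinpoint('top','pointer_tip')[0]['centre'];a=arm.pinpoint('side','pointer_tip')[0]['centre'];print(a,b,tri(t,b,s,a))
E
python3 fit.py
```

```text
(array([350.0547, 227.5516]), 18.3359375, (34, 40, 37, 48)) (array([335.6008, 248.3228]), 66.2578125, (34, 0, 58, 108))
0.115 [ 0.5516 -0.134 ] [ 0.5539 -0.1211] [334.3173 257.988 ] [334.8191 243.1137] (array([ 0.5517, -0.1331]), np.float64(0.2206435418716686))
0.118 [ 0.551  -0.1337] [ 0.5539 -0.1273] [334.1057 256.8549] [334.6048 241.9512] (array([ 0.5511, -0.1328]), np.float64(0.24013860606960877))
0.121 [ 0.5504 -0.1334] [ 0.554  -0.1336] [333.8937 255.72  ] [334.3901 240.7867] (array([ 0.5504, -0.1324]), np.float64(0.2711196228452974))
0.124 [ 0.5497 -0.1332] [ 0.554  -0.1398] [333.6813 254.5831] [334.175  239.6202] (array([ 0.5498, -0.132 ]), np.float64(0.28495278884020947))
knob (array([294.9124, 257.7429]), 43.6796875, (28, 52, 61, 59)) (array([306.766, 234.484]), 116.578125, (4, 13, 60, 155))
(array([0.4686, 0.0236, 0.1054]), np.float64(0.004911224888386646))
[302.4, 263.8] [364.4, 261.6] (array([ 0.4659, -0.1759,  0.1154]), np.float64(0.01883548750406184))
```

>>> {"api": "carry_out", "payload": {
  "targets": [
    [[-53.9,-73.9,0,1.194,70],[-53.9,-73.9,0,1.194,70],[-53.9,-73.9,0,1.194,70],[-53.9,-73.9,0,1.194,70],[-53.9,-73.9,0,1.194,70],[-53.9,-73.9,0,1.194,70],[-53.9,-73.9,0,1.194,70],[-53.9,-73.9,0,1.194,70],[-53.9,-73.9,0,1.194,70],[-53.9,-73.9,0,1.194,70],[-53.9,-73.9,0,1.194,70],[-53.9,-73.9,0,1.194,70],[-53.9,-73.9,0,1.194,70],[-53.9,-73.9,0,1.194,70],[-53.9,-73.9,0,1.194,70],[-53.9,-73.9,0,1.194,70],[-53.9,-73.9,0,1.194,70],[-53.9,-73.9,0,1.194,70],[-53.9,-73.9,0,1.194,70],[-53.9,-73.9,0,1.194,70]]
  ]
}}

```text
clock: 4.3
tool_pos: [0.4497, -0.3296, 0.2212]
orientation: [-3.14, -0.001, 1.568]
force: [0.6, -0.1, -1.4]
finger_gap: 0.064
grip_force: 0.0
```

>>> {"api": "carry_out", "payload": {
  "targets": [
    [[0,0,5,0,70],[0,0,10,0,70],[0,0,15,0,70],[0,0,18,0,70],[0,0,20,0,70],[0,0,21.3,0,70],[0,0,21.6,0,70],[0,0,21.6,0,70],[0,0,21.6,0,70]]
  ]
}}

```text
clock: 5.2
tool_pos: [0.4509, -0.328, 0.0085]
orientation: [3.139, 0.002, 1.571]
force: [0.1, -0.2, 0.3]
finger_gap: 0.0637
grip_force: 0.0
```

```bash
python3 - <<'E'
from h import *
o=arm.observe();print(o['tool_pos'],o['orientation'],o['force'])
s=cam('side');cv2.imwrite('pics/g1.png',cv2.resize(s['img'][290:390,220:350],(780,600),interpolation=cv2.INTER_CUBIC)[:,:,::-1])
E
```

```text
[ 0.45093975 -0.32800108  0.00848623] [3.13939654e+00 1.71214481e-03 1.57101719e+00] [ 0.07148786 -0.21506459  0.30441006]
```

View pics/g1.png

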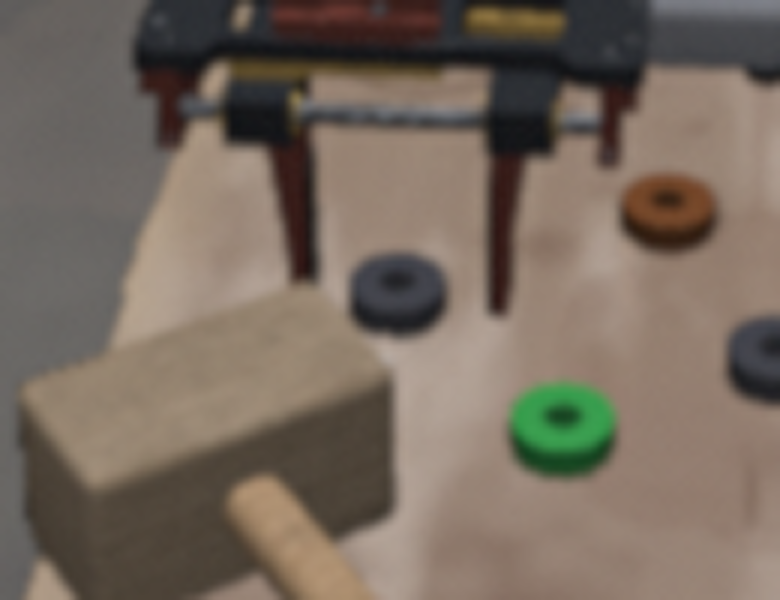

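>>> {"api": "carry_out", "payload": {
  "targets": [
    [[0,0,0.1,0,255],[0,0,0.1,0,255],[0,0,0.1,0,255],[0,0,0.1,0,255],[0,0,0.1,0,255],[0,0,0.1,0,255],[0,0,-2,0,255],[0,0,-6,0,255],[0,0,-10,0,255],[0,0,-14,0,255],[0,0,-18,0,255],[0,0,-18,0,255]]
  ]
}}

```text
clock: 6.45
tool_pos: [0.4519, -0.329, 0.1939]
orientation: [3.133, 0.007, 1.571]
force: [0.5, 0.7, -1.3]
finger_gap: 0.0361
grip_force: 30.0
```

>>> {"api": "carry_out", "payload": {
  "targets": [
    [[4.5,2,-1,0,255],[9,4.5,-1,0,255],[13,7,-1,0,255],[17,9,-1,0,255],[19.4,10.2,-1,0,255],[19.4,10.2,-1,0,255],[19.4,10.2,-1,0,255],[19.4,10.2,-1,0,255]]
  ]
}}

```text
clock: 7.25
tool_pos: [0.5516, -0.1345, 0.196]
orientation: [-3.141, 0.0, 1.57]
force: [-0.6, 0.8, -1.3]
finger_gap: 0.0361
grip_force: 30.0
```

```bash
python3 - <<'E'
from h import *
o=arm.observe();print(o['tool_pos'],o['orientation'],o['force'],o['finger_gap'])
s=cam('side');cv2.imwrite('pics/g2.png',cv2.resize(s['img'][190:290,270:400],(780,600),interpolation=cv2.INTER_CUBIC)[:,:,::-1])
t=cam('top')
for i in range(4): s=cam('side');print(arm.observe()['tool_pos'])
print('pix TCP side',proj(s,o['tool_pos']))
E
```

```text
[ 0.55155693 -0.13449236  0.19599009] [-3.14061126e+00  2.15453458e-04  1.56980004e+00] [-0.57171013  0.75297165 -1.30881764] 0.03614239438641409
[ 0.55163261 -0.13475626  0.19654834]
[ 0.55168838 -0.13463181  0.19661925]
[ 0.5517642  -0.13445817  0.19669984]
[ 0.55181683 -0.13432008  0.1967162 ]
pix TCP side [335.29664508 228.25539538]
```

View pics/g2.png

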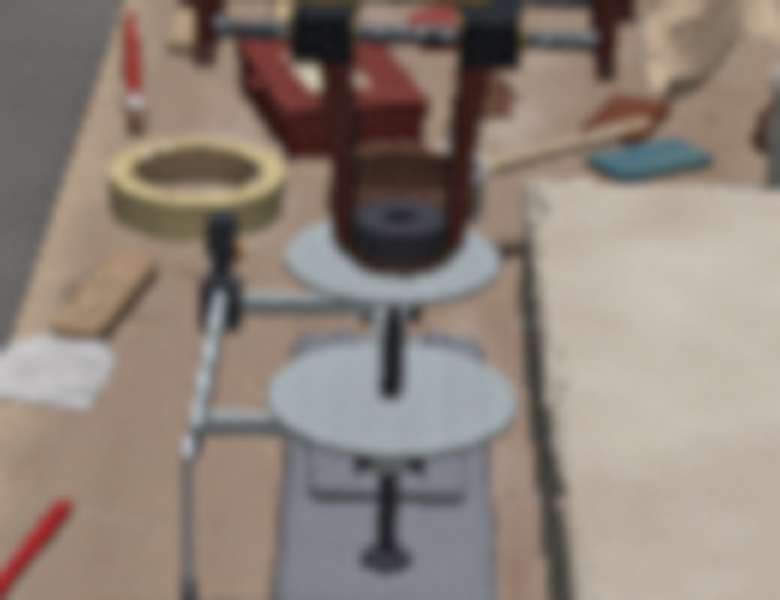

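```bash
python3 - <<'E'
from h import *
np.set_printoptions(precision=4,suppress=True)
S=[cam('side') for _ in range(4)];s=S[0];im=np.mean([a['img'] for a in S],0).astype(np.uint8)
w=seg(im,(326,220,348,238),lambda r:(r[:,:,2]>=r[:,:,0]-2)&(r.sum(2)<300));print('weight',w[:3])
tp=arm.observe()['tool_pos'];print(tp)
x,f=fit2([(s,w[0])],.019,.014,tp[:2],tp[2]-.0066);print('weight side xy',x)
for r in range(243,256,2):
    row=im[r,329:343].sum(1).astype(float);k=np.clip(480-row,0,None);k[k<120]=0;c=(k*np.arange(329,343)).sum()/k.sum()
    print(r,round(c,2),end=' ')
    z=.121+(255.7-r)/14.93*.041;print(onz(s,(c,r),z))
E
```

```text
weight (array([336.2078, 227.4716]), 120.3203125, (25, 26, 122, 77))
[ 0.552  -0.1338  0.1967]
weight side xy [ 0.5537 -0.1317]
243 334.89 [ 0.5518 -0.1331  0.1559]
245 335.13 [ 0.5525 -0.1329  0.1504]
247 335.0 [ 0.5524 -0.1329  0.1449]
249 334.71 [ 0.5518 -0.1329  0.1394]
251 334.93 [ 0.5526 -0.1329  0.1339]
253 334.63 [ 0.552  -0.133   0.1284]
255 334.57 [ 0.552  -0.1331  0.1229]
```

>>> {"api": "carry_out", "payload": {
  "targets": [
    [[0,-0.17,0.5,0,255],[0,-0.17,1.2,0,255],[0,-0.17,2,0,255],[0,-0.17,2.5,0,255],[0,-0.17,2.7,0,255],[0,-0.17,2.8,0,255],[0,-0.17,2.9,0,255],[0,-0.17,3.0,0,255],[0,-0.17,3.1,0,255],[0,-0.17,3.2,0,255],[0,-0.17,3.3,0,255],[0,-0.17,3.3,0,255],[0,-0.17,3.3,0,255]]
  ]
}}

```text
clock: 9.05
tool_pos: [0.5503, -0.1336, 0.1636]
orientation: [-3.142, 0.0, 1.571]
force: [-0.2, -0.0, -1.7]
finger_gap: 0.0364
grip_force: 30.0
```

```bash
python3 - <<'E'
from h import *
np.set_printoptions(precision=4,suppress=True)
S=[cam('side') for _ in range(3)];s=S[0];im=np.mean([a['img'] for a in S],0).astype(np.uint8)
o=arm.observe();print(o['tool_pos'],o['force'],o['wrist_torque'])
cv2.imwrite('pics/g3.png',cv2.resize(im[205:285,285:385],(750,600),interpolation=cv2.INTER_CUBIC)[:,:,::-1])
E
```

```text
[ 0.5504 -0.1336  0.1637] [-0.3185 -1.0011 -0.6608] [-0.0388  0.0673  0.0213]
```

View pics/g3.png

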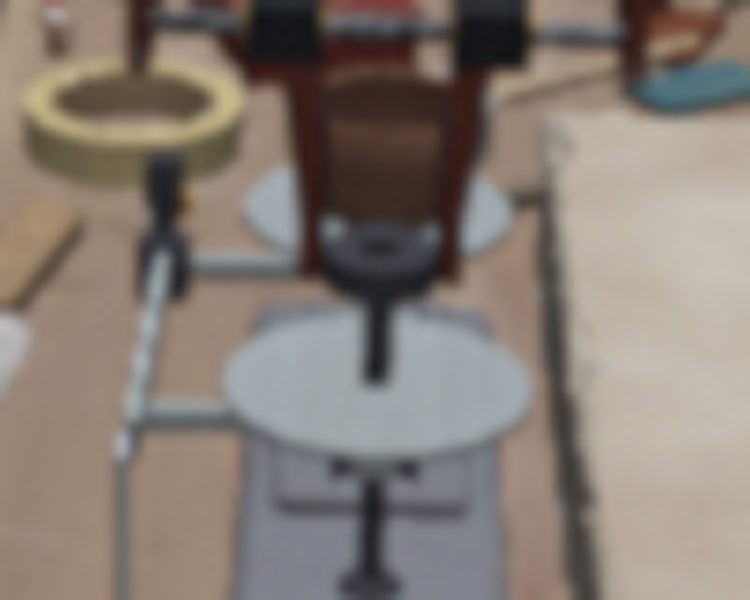

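>>> {"api": "carry_out", "payload": {
  "targets": [
    [[0,0,0.1,0,255],[0,0,0.2,0,255],[0,0,0.3,0,255],[0,0,0.4,0,255],[0,0,0.5,0,255],[0,0,0.6,0,255],[0,0,0.7,0,255],[0,0,0.8,0,255],[0,0,0.8,0,255]]
  ]
}}

```text
clock: 10.1
tool_pos: [0.5503, -0.1335, 0.1554]
orientation: [-3.141, -0.0, 1.571]
force: [0.7, -0.2, -0.7]
finger_gap: 0.0362
grip_force: 30.0
```

```bash
cat > st.py <<'E'
from h import *
np.set_printoptions(precision=4,suppress=True)
F=[];T=[];
for _ in range(3):
    s=cam('side');o=arm.observe();F.append(o['force']);T.append(o['tool_pos'])
print(np.mean(T,0),np.mean(F,0),np.std(F,0),o['wrist_torque'],o['clock'])
E
python3 st.py
```

```text
[ 0.5503 -0.1336  0.1556] [-0.2798  0.0066 -1.0447] [0.3999 0.3772 0.3833] [-0.0702  0.0045 -0.0385] 10.25
```

>>> {"api": "carry_out", "payload": {
  "targets": [
    [[0,0,0.2,0,255],[0,0,0.4,0,255],[0,0,0.6,0,255],[0,0,0.8,0,255],[0,0,1.0,0,255],[0,0,1.2,0,255],[0,0,1.4,0,255],[0,0,1.6,0,255],[0,0,1.8,0,255],[0,0,2.0,0,255],[0,0,2.0,0,255]]
  ]
}}

```text
clock: 11.35
tool_pos: [0.5502, -0.1335, 0.1352]
orientation: [-3.141, -0.0, 1.571]
force: [0.5, -0.3, -0.9]
finger_gap: 0.0366
grip_force: 30.0
```

```bash
python3 st.py; python3 - <<'E'
from h import *
s=cam('side')
cv2.imwrite('pics/g4.png',cv2.resize(s['img'][215:285,295:380],(728,600),interpolation=cv2.INTER_CUBIC)[:,:,::-1])
E
```

```text
[ 0.5503 -0.1336  0.1356] [ 0.0894 -0.2441 -0.6144] [0.2282 0.0751 0.5818] [-0.0567  0.0445 -0.0706] 11.5
```

View pics/g4.png

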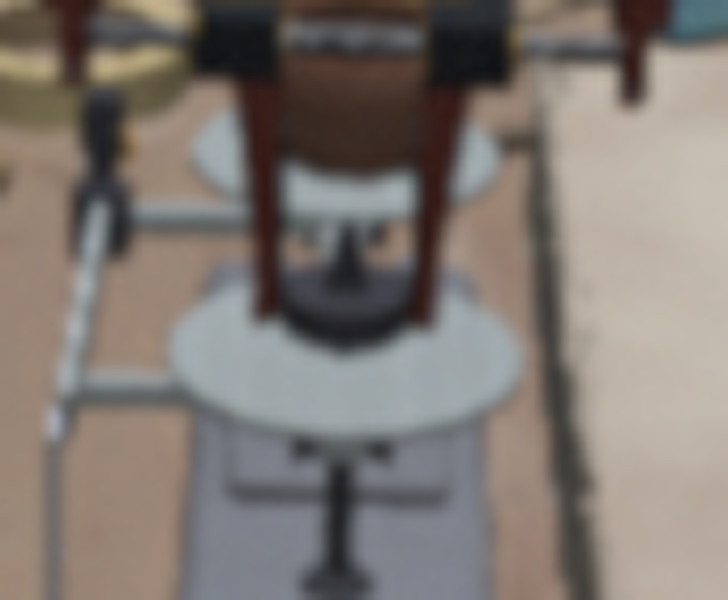

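>>> {"api": "carry_out", "payload": {
  "targets": [
    [[0,0,0.1,0,255],[0,0,0.2,0,255],[0,0,0.3,0,255],[0,0,0.4,0,255],[0,0,0.5,0,255],[0,0,0.5,0,255],[0,0,0.5,0,255]]
  ]
}}

```text
clock: 12.25
tool_pos: [0.5503, -0.1336, 0.1306]
orientation: [-3.142, 0.0, 1.571]
force: [-0.1, 0.3, -1.2]
finger_gap: 0.0358
grip_force: 30.0
```

```bash
python3 st.py
```

```text
[ 0.5504 -0.1336  0.1307] [ 0.7097  0.0761 -1.1614] [0.4155 0.546  0.366 ] [-0.0959  0.0458  0.0277] 12.4
```

>>> {"api": "carry_out", "payload": {
  "targets": [
    [[0,0,0.1,0,255],[0,0,0.2,0,255],[0,0,0.2,0,255],[0,0,0.2,0,245],[0,0,0.2,0,120],[0,0,0.2,0,120],[0,0,0.2,0,120],[0,0,0.2,0,120]]
  ]
}}

```text
clock: 13.2
tool_pos: [0.5504, -0.1336, 0.1286]
orientation: [3.142, 0.0, 1.571]
force: [0.1, -0.1, 0.3]
finger_gap: 0.0467
grip_force: 0.0
```

```bash
python3 st.py; python3 - <<'E'
from h import *
s=cam('side')
cv2.imwrite('pics/g5.png',cv2.resize(s['img'][215:285,295:380],(728,600),interpolation=cv2.INTER_CUBIC)[:,:,::-1])
E
```

```text
[ 0.5504 -0.1336  0.1287] [-0.6897  0.3299  0.2167] [0.2474 0.0581 0.3519] [-0.0504  0.1003  0.0151] 13.35
```

View pics/g5.png

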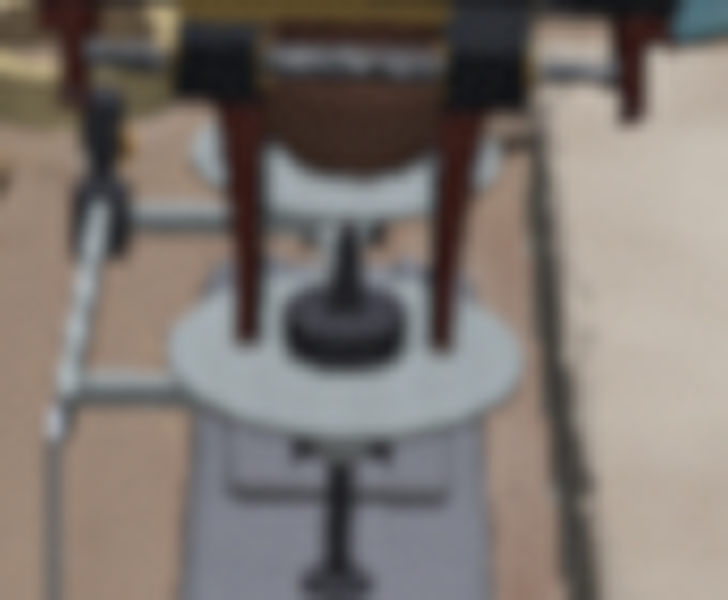

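>>> {"api": "carry_out", "payload": {
  "targets": [
    [[0,0,-1,0,120],[0,0,-3,0,120],[0,0,-6.5,0,120],[0,0,-8,0,120],[-4,0.7,-8,0,70],[-9,1.6,-8,0,70],[-14,2.5,-8,0,70],[-19,3.4,-8,0,70],[-22.4,3.9,-8,0,70],[-22.4,3.9,-8,0,70],[-22.4,3.9,-4,0,70],[-22.4,3.9,1,0,70],[-22.4,3.9,6,0,70],[-22.4,3.9,9,0,70],[-22.4,3.9,11,0,70],[-22.4,3.9,12.1,0,70],[-22.4,3.9,12.1,0,70],[-22.4,3.9,12.1,0,70]]
  ]
}}

```text
clock: 15.2
tool_pos: [0.5901, -0.3576, 0.0093]
orientation: [3.14, 0.001, 1.571]
force: [0.3, -0.2, -0.4]
finger_gap: 0.0636
grip_force: 0.0
```

```bash
python3 st.py; python3 - <<'E'
from h import *
s=cam('side')
w=seg(s['img'],(335,337,363,363),lambda r:(r[:,:,2]>=r[:,:,0]-2)&(r.sum(2)<285));print(w[:3])
# finger inner edges: dark red
for r in (342,345,348,351): print(r,[int(a) for a in s['img'][r,325:375].sum(1)],(s['img'][r,325:375,0].astype(int)-s['img'][r,325:375,2]).tolist())
E
```

```text
[ 0.5904 -0.358   0.01  ] [ 0.0221 -0.3261 -0.2242] [0.764  0.3758 0.4014] [-0.0134  0.0712  0.0568] 15.35
(array([349.01708455, 349.30150771]), 162.7265625, (55, 51, 124, 104))
342 [426, 416, 406, 399, 394, 347, 229, 122, 111, 180, 302, 387, 407, 402, 394, 390, 383, 376, 370, 365, 353, 342, 330, 322, 321, 328, 336, 355, 367, 379, 395, 409, 418, 427, 433, 429, 417, 403, 373, 300, 168, 100, 157, 248, 315, 342, 345, 344, 342, 341] [34, 34, 35, 35, 35, 34, 28, 28, 26, 21, 25, 32, 35, 34, 35, 36, 36, 35, 35, 31, 28, 24, 22, 19, 18, 21, 24, 27, 31, 33, 34, 35, 33, 33, 31, 32, 32, 35, 34, 28, 18, 20, 22, 22, 24, 24, 26, 25, 24, 23]
345 [412, 408, 399, 394, 387, 345, 229, 120, 110, 203, 320, 390, 403, 399, 395, 378, 326, 263, 223, 212, 211, 212, 195, 186, 177, 184, 193, 203, 214, 219, 250, 314, 376, 416, 424, 421, 416, 409, 377, 282, 154, 100, 145, 230, 300, 327, 336, 344, 342, 343] [35, 36, 36, 37, 36, 34, 28, 30, 27, 22, 27, 34, 36, 36, 36, 34, 23, 8, -5, -10, -9, -10, -9, -8, -8, -8, -9, -10, -11, -8, 1, 16, 27, 32, 33, 33, 34, 35, 32, 24, 17, 24, 23, 22, 24, 26, 26, 27, 28, 27]
348 [404
[... 204 characters left out ...]
9, 383, 299, 300, 327, 331, 332, 335, 341] [37, 36, 36, 37, 37, 33, 28, 29, 25, 21, 28, 34, 36, 35, 35, 30, 12, -8, -9, -10, -9, -7, -6, -4, -6, -5, -5, -8, -9, -8, -10, -8, 5, 22, 32, 34, 33, 34, 32, 31, 32, 25, 18, 19, 26, 28, 29, 29, 29, 29]
351 [395, 395, 391, 392, 390, 352, 261, 189, 198, 271, 357, 388, 392, 392, 385, 332, 210, 124, 141, 175, 192, 201, 204, 211, 212, 213, 211, 208, 209, 204, 181, 160, 218, 334, 405, 417, 411, 407, 390, 388, 441, 475, 438, 311, 270, 306, 319, 328, 341, 353] [37, 37, 37, 37, 37, 35, 30, 29, 26, 27, 32, 35, 36, 36, 35, 30, 17, -2, -7, -8, -8, -8, -8, -9, -8, -9, -9, -9, -8, -8, -8, -4, 13, 26, 32, 35, 35, 34, 30, 21, 18, 20, 19, 19, 26, 28, 30, 29, 29, 29]
```

>>> {"api": "carry_out", "payload": {
  "targets": [
    [[0,0,0.2,0,70],[0,0,0.2,0,255],[0,0,0.2,0,255],[0,0,0.2,0,255],[0,0,0.2,0,255],[0,0,0.2,0,255],[0,0,0.2,0,255],[0,0,0.2,0,255],[0,0,-2,0,255],[0,0,-7,0,255],[0,0,-12,0,255],[0,0,-17,0,255],[0,0,-19,0,255],[0,0,-19,0,255]]
  ]
}}

```text
clock: 16.8
tool_pos: [0.5906, -0.3584, 0.2033]
orientation: [3.134, 0.005, 1.571]
force: [0.2, -0.0, -0.2]
finger_gap: 0.0366
grip_force: 30.0
```

```bash
python3 st.py
```

```text
[ 0.5893 -0.3575  0.1968] [-0.09    0.3756 -1.7812] [0.3193 0.6303 0.3459] [-0.1058  0.0449  0.043 ] 16.95
```

>>> {"api": "carry_out", "payload": {
  "targets": [
    [[4,-0.7,0,0,255],[9,-1.6,0,0,255],[14,-2.5,0,0,255],[19,-3.4,0,0,255],[22.4,-3.9,0,0,255],[22.4,-3.9,0,0,255],[22.4,-3.9,0,0,255],[22.4,-3.9,0,0,255],[22.4,-3.9,0,0,255]]
  ]
}}

```text
clock: 17.85
tool_pos: [0.5501, -0.1348, 0.1964]
orientation: [-3.14, -0.0, 1.569]
force: [0.4, 0.4, -1.5]
finger_gap: 0.0359
grip_force: 30.0
```

```bash
python3 st.py; python3 - <<'E'
from h import *
np.set_printoptions(precision=4,suppress=True)
S=[cam('side') for _ in range(4)];s=S[0];im=np.mean([a['img'] for a in S],0).astype(np.uint8)
w=seg(im,(326,220,348,238),lambda r:(r[:,:,2]>=r[:,:,0]-2)&(r.sum(2)<300));print('weight',w[:3])
tp=arm.observe()['tool_pos'];x,f=fit2([(s,w[0])],.019,.014,tp[:2],tp[2]-.0076);print('weight side xy',x)
E
```

```text
[ 0.5503 -0.1346  0.1969] [-0.281   0.6538 -1.5208] [0.3871 0.1121 0.182 ] [-0.0661  0.0574  0.0303] 18.0
weight (array([335.5782, 227.0463]), 120.953125, (19, 22, 123, 77))
weight side xy [ 0.5521 -0.129 ]
```

>>> {"api": "carry_out", "payload": {
  "targets": [
    [[0,0,0.5,0,255],[0,0,1.2,0,255],[0,0,2,0,255],[0,0,2.5,0,255],[0,0,2.7,0,255],[0,0,2.8,0,255],[0,0,2.9,0,255],[0,0,3.0,0,255],[0,0,3.1,0,255],[0,0,3.2,0,255],[0,0,3.3,0,255],[0,0,3.3,0,255],[0,0,3.3,0,255]]
  ]
}}

```text
clock: 19.5
tool_pos: [0.5503, -0.1336, 0.1646]
orientation: [-3.142, 0.0, 1.571]
force: [0.2, -0.4, -0.5]
finger_gap: 0.0365
grip_force: 30.0
```

```bash
python3 st.py; python3 - <<'E'
from h import *
np.set_printoptions(precision=4,suppress=True)
s=cam('side');im=s['img']
w=seg(im,(324,228,347,248),lambda r:(r[:,:,2]>=r[:,:,0]-2)&(r.sum(2)<300));print('weight',w[:3])
cv2.imwrite('pics/g6.png',cv2.resize(im[205:285,285:385],(750,600),interpolation=cv2.INTER_CUBIC)[:,:,::-1])
E
```

```text
[ 0.5504 -0.1336  0.1647] [ 0.1318  0.0587 -0.7517] [0.2192 0.1324 0.1183] [-0.0726  0.0761 -0.0135] 19.65
weight (array([334.9881, 239.6775]), 160.5390625, (31, 48, 125, 112))
```

>>> {"api": "carry_out", "payload": {
  "targets": [
    [[0,0,0.1,0,255],[0,0,0.2,0,255],[0,0,0.3,0,255],[0,0,0.4,0,255],[0,0,0.5,0,255],[0,0,0.6,0,255],[0,0,0.7,0,255],[0,0,0.8,0,255],[0,0,0.8,0,255]]
  ]
}}

```text
clock: 20.6
tool_pos: [0.5503, -0.1335, 0.1564]
orientation: [-3.141, -0.0, 1.571]
force: [0.1, -0.0, 0.5]
finger_gap: 0.0367
grip_force: 30.0
```

```bash
python3 st.py
```

```text
[ 0.5503 -0.1335  0.1566] [ 0.5875 -0.1508 -0.8335] [0.4631 0.3288 0.6588] [-0.076   0.1235  0.0259] 20.75
```

>>> {"api": "carry_out", "payload": {
  "targets": [
    [[0,0,0.2,0,255],[0,0,0.4,0,255],[0,0,0.6,0,255],[0,0,0.8,0,255],[0,0,0.9,0,255],[0,0,1.0,0,255],[0,0,1.0,0,255]]
  ]
}}

```text
clock: 21.45
tool_pos: [0.5503, -0.1335, 0.1464]
orientation: [-3.141, -0.0, 1.571]
force: [1.1, 0.0, -0.9]
finger_gap: 0.0362
grip_force: 30.0
```

```bash
python3 st.py; python3 - <<'E'
from h import *
im=cam('side')['img']
cv2.imwrite('pics/g7.png',cv2.resize(im[215:285,295:380],(728,600),interpolation=cv2.INTER_CUBIC)[:,:,::-1])
E
```

```text
[ 0.5504 -0.1336  0.1466] [-0.205   0.043  -0.9228] [0.2838 0.7789 0.3641] [-0.0937 -0.0041  0.0022] 21.6
```

View pics/g7.png

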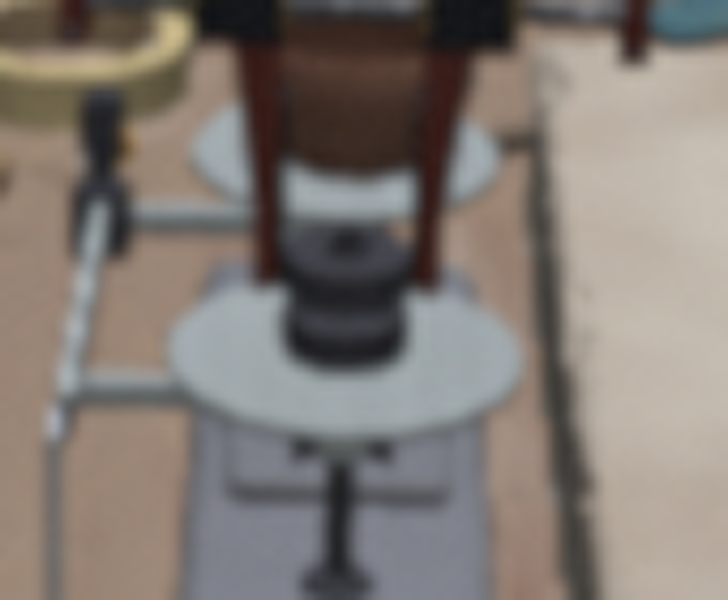

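>>> {"api": "carry_out", "payload": {
  "targets": [
    [[0,0,0.1,0,255],[0,0,0.2,0,255],[0,0,0.3,0,255],[0,0,0.3,0,255],[0,0,0.3,0,245],[0,0,0.3,0,110],[0,0,0.3,0,110],[0,0,0.3,0,110],[0,0,0.3,0,110]]
  ]
}}

```text
clock: 22.55
tool_pos: [0.5504, -0.1336, 0.1438]
orientation: [3.141, 0.0, 1.571]
force: [-0.3, 0.1, 0.2]
finger_gap: 0.0499
grip_force: 0.0
```

```bash
python3 st.py; python3 - <<'E'
from h import *
im=cam('side')['img']
w=seg(im,(325,235,347,262),lambda r:(r[:,:,2]>=r[:,:,0]-2)&(r.sum(2)<300));print('weights',w[:3])
E
```

```text
[ 0.5504 -0.1336  0.1437] [ 0.2745  0.0395 -0.3219] [0.4799 0.2631 0.4901] [-0.012   0.0205  0.0061] 22.7
weights (array([333.73543619, 247.91994113]), 278.453125, (0, 24, 147, 163))
```

>>> {"api": "carry_out", "payload": {
  "targets": [
    [[0,0,-1,0,110],[0,0,-3,0,110],[0,0,-7,0,110],[0,0,-8,0,255],[0,-4,-8,0,255],[0,-8.2,-8,0,255],[4.5,-8.2,-8,0,255],[9,-8.2,-8,0,255],[13.5,-8.2,-8,0,255],[18,-8.2,-8,0,255],[20,-8.2,-8,0,255],[20,-8.2,-8,0,255],[20,-8.2,-8,0,255]]
  ]
}}

```text
clock: 24.05
tool_pos: [0.4683, 0.0664, 0.2237]
orientation: [3.141, 0.001, 1.572]
force: [0.1, -0.5, 1.0]
finger_gap: 0.0006
grip_force: 0.0
```

```bash
cat > tilt.py <<'E'
from h import *
np.set_printoptions(precision=4,suppress=True)
S=[cam('side') for _ in range(2)];s=S[0];im=np.mean([a['img'] for a in S],0).astype(np.uint8)
w=seg(im,(325,228,347,270),lambda r:(r[:,:,2]>=r[:,:,0]-2)&(r.sum(2)<300));print('stack',w[:3])
print({z:np.round([cylcen(s,[.552,-.133,z],.019,.028)[0][1],cylcen(s,[.552,-.133,z],.019,.028)[1]],2).tolist() for z in(.097,.109,.121)})
print(arm.pinpoint('side','pointer_tip')[:1],arm.pinpoint('side','poise_knob')[:1])
L=seg(im,(300,215,316,248),lambda r:r.sum(2)<230);print('knob side',L[:3])
print(arm.observe()['tool_pos'],arm.observe()['clock'])
E
python3 tilt.py;python3 - <<'E'
from h import *
s=cam('side')
print([proj(s,[.468,y,.1405]).round(1).tolist() for y in (.0,.02,.03)])
S=s['img'];cv2.imwrite('pics/g8.png',cv2.resize(S[190:285,290:410],(758,600),interpolation=cv2.INTER_CUBIC)[:,:,::-1])
for r in range(218,252,1):print(r,S[r,300:316].sum(1).tolist())
E
```

```text
stack (array([334.0056, 248.4915]), 261.34375, (0, 99, 147, 144))
{0.097: [259.29, 233.85], 0.109: [255.0, 235.01], 0.121: [250.67, 236.18]}
[{'centre': [299.0, 262.2], 'score': 0.7}] [{'centre': [305.4, 230.6], 'score': 0.55}]
knob side (array([306.6968, 234.3102]), 112.578125, (29, 84, 56, 154))
[0.4685 0.0653 0.2236] 24.25
[[305.1, 226.4], [305.6, 223.6], [305.9, 222.2]]
218 [235, 236, 237, 237, 238, 240, 230, 230, 224, 218, 214, 222, 280, 396, 493, 527]
219 [250, 253, 256, 259, 260, 255, 247, 237, 228, 219, 226, 263, 336, 426, 500, 515]
220 [325, 328, 331, 332, 342, 343, 329, 307, 289, 273, 299, 370, 436, 472, 496, 471]
221 [422, 425, 426, 430, 441, 450, 440, 426, 406, 389, 413, 460, 483, 473, 448, 380]
222 [478, 477, 480, 480, 495, 504, 499, 487, 471, 457, 457, 455, 431, 389, 338, 280]
223 [459, 459, 459, 464, 465, 471, 470, 458, 434, 410, 387, 353, 318, 286, 250, 233]
224 [358, 359, 358, 359, 356, 347, 344, 338, 323, 308, 294, 275, 258, 248, 231, 231]
225 [286, 290, 290, 285, 262, 240, 230, 230, 234, 244, 258, 259, 250, 244, 237, 246]
226 [286, 287, 288, 270, 228, 191, 175, 180
[... 1466 characters left out ...]
 388, 389, 387, 386]
244 [409, 404, 371, 301, 347, 455, 412, 272, 197, 239, 335, 396, 412, 410, 408, 411]
245 [407, 404, 385, 355, 393, 446, 383, 312, 296, 323, 378, 404, 411, 411, 412, 410]
246 [403, 405, 405, 408, 453, 459, 382, 364, 380, 387, 401, 408, 412, 409, 411, 408]
247 [403, 405, 408, 440, 497, 480, 388, 377, 403, 404, 407, 410, 411, 409, 413, 410]
248 [405, 405, 402, 445, 514, 487, 391, 383, 405, 405, 407, 407, 408, 410, 410, 411]
249 [406, 402, 400, 434, 489, 450, 383, 387, 404, 405, 406, 410, 407, 409, 408, 408]
250 [406, 406, 410, 439, 466, 404, 368, 391, 409, 410, 409, 406, 407, 409, 408, 408]
251 [406, 409, 425, 466, 459, 382, 362, 395, 408, 410, 409, 409, 410, 407, 407, 419]
```

```bash
python3 - <<'E'
from h import *
np.set_printoptions(precision=4,suppress=True)
s=cam('side');t=cam('top')
for z in(.115,.12,.125): print(z,onz(s,(306.5,228.9),z))
im=s['img']
for c in(330,333,336,339): print(c,im[236:268,c].sum(1).tolist())
print(tri(t,arm.pinpoint('top','poise_knob')[0]['centre'],s,(306.5,228.9)),arm.pinpoint('top','poise_knob')[:2])
E
```

```text
0.115 [0.4689 0.0419 0.115 ]
0.12 [0.4697 0.0304 0.12  ]
0.125 [0.4706 0.0189 0.125 ]
330 [485, 504, 492, 436, 333, 287, 280, 248, 221, 211, 199, 175, 130, 96, 101, 106, 127, 122, 97, 101, 167, 312, 442, 495, 499, 497, 497, 497, 460, 356, 218, 177]
333 [423, 495, 502, 462, 388, 364, 327, 233, 167, 151, 174, 199, 183, 140, 107, 112, 125, 138, 130, 111, 112, 180, 331, 461, 504, 504, 505, 505, 487, 418, 317, 267]
336 [378, 473, 501, 462, 365, 271, 204, 147, 116, 118, 156, 196, 193, 145, 111, 111, 121, 133, 125, 112, 107, 178, 329, 458, 499, 498, 496, 500, 481, 414, 320, 275]
339 [416, 491, 501, 455, 343, 242, 212, 218, 216, 210, 214, 205, 173, 125, 105, 108, 119, 133, 116, 93, 128, 245, 392, 477, 500, 497, 499, 500, 478, 400, 263, 178]Traceback (most recent call last):
  File "<stdin>", line 7, in <module>
IndexError: list index out of range
```

>>> {"api": "carry_out", "payload": {
  "targets": [
    [[0,0,4,0,255],[0,0,8,0,255],[0,0,10.4,0,255],[-0.5,0,10.4,0,255],[-1.0,0,10.4,0,255],[-1.3,0,10.4,0,255],[-1.6,0,10.4,0,255],[-1.9,0,10.4,0,255],[-2.2,0,10.4,0,255],[-2.5,0,10.4,0,255],[-2.8,0,10.4,0,255],[-3.1,0,10.4,0,255],[-3.4,0,10.4,0,255],[-3.7,0,10.4,0,255],[-4.0,0,10.4,0,255],[-4.0,0,10.4,0,255],[-3.0,0,10.4,0,255],[-2.5,0,10.4,0,255],[-2.5,0,10.4,0,255],[-2.5,0,10.4,0,255]]
  ]
}}

```text
clock: 26.45
tool_pos: [0.4683, 0.0418, 0.1196]
orientation: [-3.142, 0.0, 1.572]
force: [0.3, -0.1, -1.1]
finger_gap: 0.0009
grip_force: 0.0
```

```bash
cat > tilt.py <<'E'
from h import *
np.set_printoptions(precision=4,suppress=True)
def edge():
    S=[cam('side') for _ in range(2)];im=np.mean([a['img'] for a in S],0)
    v=im[:,333:338].sum(2).mean(1);o=[]
    r=[i for i in range(250,275) if v[i]<300<=v[i+1]][0]
    B=r+(300-v[r])/(v[r+1]-v[r])
    # pointer / bar end rows: column profile near bar weight end
    return im,S[0],B
if __name__=='__main__':
    im,s,B=edge();print('edge',round(B,2),'tilt~',round(.12-(B-257.75)*.0277/.36/ .1*.1,3))
    # edge row predicted per plate z
    print([round(proj(s,[.552,-.152,z])[1],2) for z in(.121,.109,.097)])
    k=seg(im.astype(np.uint8),(300,222,314,262),lambda r:r.sum(2)<200);print('dark',k[:3])
    o=arm.observe();print(o['tool_pos'],o['force'],o['clock'])
E
python3 tilt.py
```

```text
edge 257.81 tilt~ 0.115
[np.float64(259.12), np.float64(263.46), np.float64(267.75)]
dark (array([306.7413, 233.0632]), 145.03125, (28, 0, 60, 200))
[0.4683 0.0415 0.1196] [ 0.2273 -0.0592  0.9129] 26.55
```

```bash
python3 - <<'E'
from h import *
s=cam('side')['img']
for r in range(226,262):print(r,s[r,298:316].sum(1).tolist())
E
```

```text
226 [284, 285, 286, 286, 287, 257, 183, 139, 132, 123, 121, 121, 171, 235, 255, 251, 253, 286]
227 [284, 289, 286, 292, 292, 262, 202, 172, 174, 172, 148, 139, 182, 245, 265, 275, 305, 361]
228 [291, 290, 291, 294, 293, 263, 201, 177, 184, 182, 166, 169, 231, 294, 324, 351, 381, 413]
229 [313, 311, 313, 320, 315, 267, 184, 141, 143, 148, 160, 228, 319, 377, 403, 420, 430, 430]
230 [364, 362, 363, 370, 357, 288, 181, 117, 115, 121, 171, 271, 376, 424, 434, 435, 432, 424]
231 [402, 402, 405, 406, 389, 311, 190, 111, 108, 118, 164, 256, 354, 412, 424, 419, 416, 418]
232 [410, 411, 415, 414, 392, 310, 190, 110, 112, 114, 159, 240, 327, 393, 409, 409, 409, 415]
233 [402, 405, 403, 402, 384, 309, 193, 114, 105, 113, 168, 261, 342, 391, 404, 404, 410, 415]
234 [393, 388, 384, 388, 374, 316, 201, 120, 109, 124, 200, 309, 376, 403, 406, 407, 410, 409]
235 [393, 387, 379, 375, 368, 329, 232, 138, 104, 131, 235, 344, 394, 402, 401, 405, 411, 414]
236 [402, 397, 391, 387, 373, 349, 271, 163, 109, 156, 268, 364, 402, 405, 402, 408, 411, 414]
237 [407, 403, 400, 397, 378, 337, 268, 176, 125, 165, 
[... 1619 characters left out ...]
 407, 409, 413, 412, 403, 426, 482]
255 [408, 407, 403, 406, 439, 464, 411, 360, 378, 402, 405, 406, 411, 413, 412, 414, 436, 489]
256 [408, 407, 407, 421, 460, 457, 381, 354, 384, 402, 406, 406, 411, 407, 412, 410, 429, 482]
257 [411, 407, 411, 437, 486, 467, 385, 378, 409, 422, 424, 424, 426, 421, 418, 409, 417, 462]
258 [410, 408, 407, 443, 509, 490, 409, 416, 449, 455, 454, 456, 456, 451, 450, 442, 431, 442]
259 [409, 406, 400, 437, 506, 485, 406, 405, 432, 437, 439, 440, 438, 438, 439, 438, 412, 390]
260 [406, 403, 400, 416, 448, 417, 344, 326, 344, 344, 350, 346, 347, 344, 342, 344, 331, 314]
261 [405, 405, 401, 382, 353, 312, 284, 283, 287, 293, 288, 292, 292, 291, 296, 292, 286, 282]
```

>>> {"api": "carry_out", "payload": {
  "targets": [
    [[-1.2,0,0,0,255],[-1.6,0,0,0,255],[-2.0,0,0,0,255],[-2.3,0,0,0,255],[-2.6,0,0,0,255],[-2.9,0,0,0,255],[-3.2,0,0,0,255],[-3.5,0,0,0,255],[-3.8,0,0,0,255],[-4,0,0,0,255],[-4,0,0,0,255],[-3,0,0,0,255],[-2.8,0,0,0,255],[-2.8,0,0,0,255],[-2.8,0,0,0,255],[-2.8,0,0,0,255],[-2.8,0,0,0,255],[-2.8,0,0,0,255],[-2.8,0,0,0,255],[-2.8,0,0,0,255]]
  ]
}}

```text
clock: 28.6
tool_pos: [0.4683, 0.0134, 0.1196]
orientation: [-3.142, 0.0, 1.571]
force: [0.4, -0.3, -0.1]
finger_gap: 0.0005
grip_force: 0.0
```

```bash
python3 tilt.py
```

```text
edge 257.81 tilt~ 0.115
[np.float64(259.12), np.float64(263.46), np.float64(267.75)]
dark (array([306.0458, 234.4728]), 174.234375, (22, 0, 62, 224))
[0.4683 0.0134 0.1196] [ 0.7732  0.3204 -0.1924] 28.7
```

>>> {"api": "carry_out", "payload": {
  "targets": [
    [[-0.8,0,0,0,255],[-1.2,0,0,0,255],[-1.5,0,0,0,255],[-1.8,0,0,0,255],[-2.1,0,0,0,255],[-2.4,0,0,0,255],[-2.7,0,0,0,255],[-3.0,0,0,0,255],[-3.2,0,0,0,255],[-3.2,0,0,0,255],[-2.4,0,0,0,255],[-2,0,0,0,255],[-2,0,0,0,255],[-2,0,0,0,255],[-2,0,0,0,255],[-2,0,0,0,255],[-2,0,0,0,255],[-2,0,0,0,255],[-2,0,0,0,255],[-2,0,0,0,255]]
  ]
}}

```text
clock: 30.7
tool_pos: [0.4683, -0.0066, 0.1196]
orientation: [3.142, 0.0, 1.571]
force: [0.5, -0.7, 0.4]
finger_gap: 0.0008
grip_force: 0.0
```

```bash
python3 tilt.py
```

```text
edge 257.81 tilt~ 0.115
[np.float64(259.12), np.float64(263.46), np.float64(267.75)]
dark (array([305.4691, 234.9033]), 190.0, (18, 0, 62, 238))
[ 0.4684 -0.0066  0.1196] [ 0.0073 -0.4956 -0.0031] 30.8
```

>>> {"api": "carry_out", "payload": {
  "targets": [
    [[-0.8,0,0,0,255],[-1.2,0,0,0,255],[-1.5,0,0,0,255],[-1.8,0,0,0,255],[-2.1,0,0,0,255],[-2.4,0,0,0,255],[-2.7,0,0,0,255],[-3.0,0,0,0,255],[-3.2,0,0,0,255],[-3.2,0,0,0,255],[-2.4,0,0,0,255],[-2,0,0,0,255],[-2,0,0,0,255],[-2,0,0,0,255],[-2,0,0,0,255],[-2,0,0,0,255],[-2,0,0,0,255],[-2,0,0,0,255],[-2,0,0,0,255],[-2,0,0,0,255]]
  ]
}}

```text
clock: 32.8
tool_pos: [0.4684, -0.0266, 0.1197]
orientation: [3.142, 0.0, 1.571]
force: [-0.1, 0.0, 0.4]
finger_gap: 0.0004
grip_force: 0.0
```

```bash
python3 tilt.py
```

```text
edge 260.89 tilt~ -0.121
[np.float64(259.12), np.float64(263.46), np.float64(267.75)]
dark (array([304.8728, 236.4641]), 232.4296875, (10, 0, 69, 263))
[ 0.4683 -0.0266  0.1196] [-0.8035 -0.4593 -0.0378] 32.9
```

>>> {"api": "carry_out", "payload": {
  "targets": [
    [[0,0,0,0,255],[0,0,0,0,255],[0,0,0,0,255],[0,0,0,0,255],[0,0,0,0,255],[0,0,0,0,255],[0,0,0,0,255],[0,0,0,0,255]]
  ]
}}

```text
clock: 33.7
tool_pos: [0.4683, -0.0266, 0.1196]
orientation: [-3.142, 0.0, 1.571]
force: [0.5, 0.2, 0.1]
finger_gap: -0.0001
grip_force: 0.0
```

```bash
python3 tilt.py
```

```text
edge 260.87 tilt~ -0.12
[np.float64(259.12), np.float64(263.46), np.float64(267.75)]
dark (array([304.8679, 236.471 ]), 232.4375, (10, 0, 69, 263))
[ 0.4683 -0.0265  0.1196] [ 0.3295  0.759  -0.7212] 33.8
```

>>> {"api": "carry_out", "payload": {
  "targets": [
    [[-0.6,0,0,0,255],[-0.9,0,0,0,255],[-1.1,0,0,0,255],[-1.3,0,0,0,255],[-1.5,0,0,0,255],[-1.6,0,0,0,255],[-1.6,0,0,0,255],[-1.0,0,0,0,255],[-0.2,0,0,0,255],[0,0,0,0,255],[0,0,0,0,255],[0,0,0,0,255],[0,0,0,0,255],[0,0,0,0,255],[0,0,0,0,255],[0,0,0,0,255],[0,0,0,0,255],[0,0,0,0,255],[0,0,0,0,255],[0,0,0,0,255]]
  ]
}}

```text
clock: 35.8
tool_pos: [0.4684, -0.0266, 0.1196]
orientation: [3.142, 0.0, 1.571]
force: [0.4, 0.6, -0.2]
finger_gap: 0.0006
grip_force: 0.0
```

```bash
python3 tilt.py; sleep 0; python3 tilt.py
```

```text
edge 261.78 tilt~ -0.19
[np.float64(259.12), np.float64(263.46), np.float64(267.75)]
dark (array([304.8929, 236.6185]), 234.34375, (10, 0, 69, 269))
[ 0.4683 -0.0266  0.1196] [ 0.1809 -0.6195 -0.582 ] 35.9
edge 261.78 tilt~ -0.19
[np.float64(259.12), np.float64(263.46), np.float64(267.75)]
dark (array([304.8923, 236.64  ]), 234.625, (10, 0, 69, 269))
[ 0.4683 -0.0266  0.1197] [ 1.2276 -0.4462  0.1474] 36.0
```

>>> {"api": "carry_out", "payload": {
  "targets": [
    [[1,0,-0.5,0,255],[1.5,0,-3,0,255],[1.5,0,-7,0,255],[1.5,0,-11,0,255],[1.5,0,-14,0,255],[1.5,-3,-16,0,255],[1.5,-6,-16,0,255],[1.5,-6,-16,0,255],[1.5,-6,-16,0,255],[1.5,-6,-16,0,255]]
  ]
}}

```text
clock: 37.0
tool_pos: [0.4088, -0.0113, 0.2791]
orientation: [-3.141, -0.0, 1.571]
force: [0.6, -0.9, -0.5]
finger_gap: 0.0006
grip_force: 0.0
```

```bash
python3 tilt.py; python3 - <<'E'
from h import *
im=cam('side')['img']
cv2.imwrite('pics/end.png',cv2.resize(im[215:310,285:405],(758,600),interpolation=cv2.INTER_CUBIC)[:,:,::-1])
E
```

```text
edge 261.77 tilt~ -0.189
[np.float64(259.12), np.float64(263.46), np.float64(267.75)]
dark (array([304.7344, 245.4412]), 92.953125, (15, 117, 50, 152))
[ 0.4088 -0.0114  0.2789] [ 0.1353 -0.1211  0.8013] 37.1
```

View pics/end.png

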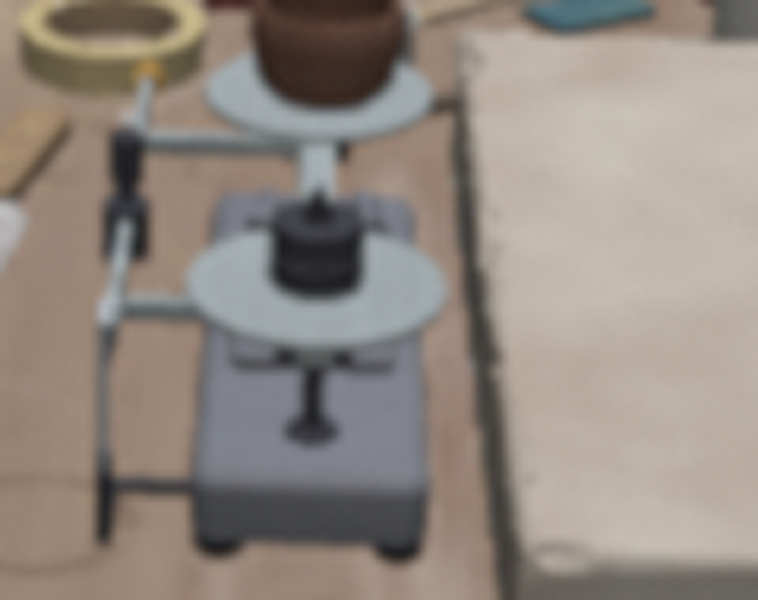

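The end picture shows both discs stacked over the pin at about crop (317,245), with the pin tip showing above them, and the pot on its plate. The stack's lower edge holds steady at row 261.8, which puts the tilt at about +0.01 rad, and the arm is clear.

```bash
python3 -c "
from station import arm
print(arm.job_done())"
```

```text
the job is handed in; nothing more can be done
None
```

I handed the job in with both weights seated over the pin, the pot still on its plate and the beam at rest at about +0.01 rad (limit ±0.03), measured from the weight stack's height in the side camera rather than from the pointer; the hand-in call gave no verdict.

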